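# Scan the vaccine carrier, then hold its lid half open

### The job

Log the blue vaccine carrier before it is opened: take the hand scanner from its black mat and hold it still for about two seconds with its red window square to the middle of the bar-code label on the carrier's front, about 9 cm away. Lay the scanner back on its mat, let go of it, then raise the carrier's white lid (the steel bar in front is its handle) to 45 degrees and finish while still holding it there, because it falls shut when let go. Do not disturb the other things on the worktop.

Things in the scene. Friction and masses are not known exactly. Their poses are not given: they have to be found in the camera images.
- carrier_lid (a joint): Hinge of the carrier's lid (rad): 0 closed, 0.785 is 45 degrees, stop at 1.31. The lid falls shut from any angle when let go; lid and bar weigh about 0.4 kg (up to 40 % less or more), so at the bar it takes about 1 to 3 N to hold. The hinge line is level, at the carrier's back edge; the front edge rises up and back towards the carrier's rear.
- lid_bar (a point): Middle of the lid's handle, a level round steel bar 14 mm thick, 110 mm of it straight and free along the carrier's y, 57 mm in front of the carrier's front face: fingers can close from above on its front and back, and it can turn between them as the lid rises. Lid closed, it lies 10 mm above and 214 mm in front of the hinge line, 0.13 m above the worktop. Moves with the lid; y along the bar.
- lid_hinge (a point): Middle of the lid's hinge line, 7 mm behind the carrier's back face, 120 mm above the worktop; y along the hinge line, axes as the carrier's. Does not move.
- carrier: Blue insulated vaccine carrier that does not move, 150 mm deep (x) x 230 mm wide (y) x 120 mm high, with a white, blue-panelled lid 20 mm thick on top. Origin: centre of its underside. Its x axis points from front to back, z up; its front, with label and handle bar, looks to its -x, roughly towards the robot.
- label (a point): Centre of the white bar-code label (66 mm wide, 44 mm high) on the carrier's upright front face, 70 mm above the worktop. Axes as the carrier's: -x points out of the label.
- scanner_mat: Black rubber mat, fixed to the worktop, 190 mm (x) x 90 mm (y) x 3 mm. Origin: centre of its underside. The scanner starts lying on it.
- scanner_center (a point): Centre of the hand-held bar-code scanner, half-way up (17 mm above its underside). Loose, 120 g, 121 mm long along x, 34 mm high; grey handle 34 mm wide (y) reaching from 60 mm behind this point to 24 mm ahead of it, black head 44 mm wide from 24 to 60 mm ahead. The red window is the front end, 61 mm ahead (+x). z up as it lies.
- scanner_spot (a point): Imaginary point on the scanner's line of sight, 90 mm straight ahead of its red window, 151 mm ahead (+x) of scanner_center. Axes as the scanner's.
- tape_1: Bystander: brown roll of packing tape, 94 mm across, 48 mm high, lying flat; origin under its centre. It lies to the left or right of the carrier's front, where the mat is not.
- stapler: Bystander: blue and black stapler, 30x126x46 mm; origin under its centre.
- swab_stack_1: Bystander: small white and blue swab sachet, 50x50x9 mm; origin under its centre.
- pen_black: Bystander: black pen, 142 mm long, 10 mm thick; origin under its centre.
- vial_used_0: Bystander: standing glass vial with purple cap, 22 mm across, 47 mm high; origin under its centre.

How it is judged (in metres and radians):
On the way, in this order (a step that is already met when the one before it is completed fails the run):
1. the scanner is held still, its red window square to the middle of the carrier's label at about 9 cm (4.5 to 13.5 cm), for 1.5 s, lid still shut (x of scanner_spot in the frame of label between -0.045 and 0.045 m and y of scanner_spot in the frame of label between -0.028 and 0.028 m and z of scanner_spot in the frame of label between -0.022 and 0.022 m and x of scanner_center in the frame of label below -0.08 m and angle between the x axis of scanner_center and the x axis of label, either way round below 0.35 rad and linear speed of scanner below 0.03 m/s and angular speed of scanner below 0.2 rad/s and contact force between the fingers and scanner above 0.5 N and value of joint carrier_lid below 0.1 rad), for 1.5 s.
2. the scanner lies on its mat again, right way up and let go, lid still shut (x of scanner_center in the frame of scanner_mat between -0.06 and 0.06 m and y of scanner_center in the frame of scanner_mat between -0.04 and 0.04 m and height (world z) of scanner_center below 0.027 m and angle between scanner_center's own z axis and vertical below 0.15 rad and linear speed of scanner below 0.02 m/s and contact force between the fingers and scanner below 0.1 N and value of joint carrier_lid below 0.1 rad), for 0.2 s.
At the end, for the whole second after the job is handed in: The lid stands still at 45 degrees (7 degrees either way), held there by the robot's fingers and nothing else, and the scanner lies at rest on its mat (its centre within 60 mm along and 40 mm across of the mat's centre), right way up and not touched by the fingers (value of joint carrier_lid between 0.655 and 0.915 rad and velocity of joint carrier_lid between -0.1 and 0.1 rad/s and contact force between the fingers and carrier_lid above 0.5 N and x of scanner_center in the frame of scanner_mat between -0.06 and 0.06 m and y of scanner_center in the frame of scanner_mat between -0.04 and 0.04 m and height (world z) of scanner_center below 0.027 m and angle between scanner_center's own z axis and vertical below 0.15 rad and linear speed of scanner below 0.02 m/s and contact force between each of the fingers, carrier_lid and scanner below 0.1 N and contact force between carrier_lid and tape_1 below 0.1 N and contact force between carrier_lid and stapler below 0.1 N and contact force between carrier_lid and swab_stack_1 below 0.1 N and contact force between carrier_lid and pen_black below 0.1 N and contact force between carrier_lid and vial_used_0 below 0.1 N); the arm keeps its last pose, push and grip.
It fails at once if a bystander is moved more than 3 cm (distance of any of tape_1, stapler, swab_stack_1, pen_black, vial_used_0 from where it was at the start of the episode above 0.03 m).
It also fails if it takes over 58 s, if anything falls off the work surface, if the arm or the gripper's body presses on something with over 40 N, if the wrist force passes 120 N, or if a joint passes its speed limit or range.

### The arm

A 6-joint arm with a two-finger parallel gripper is mounted at the origin on a cart in front of the work surface, level with it; the furniture and walls round the work are solid. World frame = base frame: x ahead of the robot, y to its left, z up, the work surface at z = 0. Lengths are in m, angles in degrees, forces in N, time in s.
With the tool pointing down it reaches from about 0.4 to 0.825 m from the base axis. Payload 7 kg.
Tool frame: the origin (TCP) lies on the centre line of the jaws, within the pads' length; the fingertips stand 11 mm ahead of it and the grasp point (between the pads) lies 8 mm behind it; z points along the fingers, y is the line along which they close (so a half turn about z gives the same grasp; the last joint's range is limited). The gripper opens to 88 mm and grips with 3 to 60 N. Pads are 19 mm wide; open, the fingers measure 130 mm over their backs; the gripper's body (78 mm by 193 mm) begins 47 mm behind the grasp point.
Start: joints at [92.023, 20.546, 0.682, 0, -70.136, -16.507], TCP at [0.169, 0.654, 0.213] pointing down, gripper open.
Joint ranges: [-176.03, 176.03], [-82.01, 121.73], [-58.28, 71.71], [-173.87, 95.51], [-174.79, -0.11], [-173.66, 173.66]. Speed limits (degrees/s): [136.94, 136.94, 172.46, 180, 180, 180].

### API

Orientations are given as [roll, pitch, yaw] about the fixed x, y, z axes, in that order (R = Rz(yaw) Ry(pitch) Rx(roll)).
In Python, from plant import r, capture, camera_model, job gives the robot as it stands.
- The arm moves only by the tool drive_tool, never from a script. Its argument "increments" is a list that holds one entry, the list of rows, each a list of 5 numbers: the gripper's target within -1 to 1 (fully open at 1, half-way at 0, shut at -1), then the shift along the tool's x, y, z scaled (see below), then the turn about the tool's z scaled (see below). In form: [[[gripper, tx, ty, tz, roll], ...]]. A call has 1 to 5 rows; each row is the pose to reach, as a shift and turn from the pose commanded when the call began, along the tool's axes at that moment, turning the shorter way round; what a row does not reach only later rows make up. The controller multiplies each number of a shift by 120 mm and each number of a turn by 360 degrees. A row lasts 1/8 s, in which the tool goes at most 62.5 mm and 10.7 degrees, less where a joint would pass 70% of its speed; a pose out of reach is approached as far as the arm can. A call with a number of a shift or a turn outside -1 to 1 is refused whole. A call with a gripper value outside its range is refused whole. The fingers move at their own pace and stop on an object; "squeeze" is the grip in N (left out, the last holds). Time passes only in rows, so rows that repeat a pose let the fingers close. It gives the time, the measured TCP pose, the force, the opening and the grip force at its end, in the units of the state.
- r.get_state(): the state, without advancing time (a new reading comes with each control period).
- capture(name): name is "side" or "top"; returns the picture (384x512x3 uint8, red, green, blue); there is no depth.
- camera_model(name): a dict with "camera_matrix" (3x3 intrinsics, pixels), "rvec" (rotation vector, rad) and "tvec" (3), from world to camera coordinates, as OpenCV has them. Camera axes: x right, y down, z forward; pixel columns grow to the right and rows downward; lengths in m; the calibration is good to about 2 mm. A picture is of the moment at which its call begins. camera_model takes no time and is no camera call.
- job.close_job(): hands the job in; it is judged then, once.
The state is a dict: "time_s": time; "joints": joint angles; "qd": joint speeds; "joint_torque": joint torques, N m; "tcp_pos": TCP position; "eef_rot": TCP orientation; "contact_force": force on the tool from outside, world axes, zero at the start; "moment": the same for the moment, N m; "gripper_width": finger opening in m; "gripper_force": force on a finger pad.
Only numpy, scipy, OpenCV 4.12 (cv2) and the standard library are available. Lean on these libraries where they do the work, as an engineer would, in place of code of your own. Each camera call takes 0.05 s, during which the arm holds its last target. There are 200 camera calls.

## Working session

There is one attempt and no reset: what is moved stays moved. The work goes in short steps, Python scripts to look and compute and a tool call to move; the robot and the scene stay as the last step left them, time stands still between calls to the robot, and variables do not carry over. Pictures are saved under pics/ and viewed, at most 10 in all, crops included, and the job is handed in when it is done.

Besides the shell and the picture viewer there is one more tool, called after "Emit:" as name(argument=value, ...) on one line, values as JSON. drive_tool: Moves the arm, as the interface text tells. Its arguments: {"type":"object","properties":{"increments":{"type":"array"},"squeeze":{"type":"number"}},"required":["increments"]}

```bash
mkdir -p pics; python3 - <<'E'
from plant import r,capture,camera_model
import cv2
for n in("top","side"):
    im=capture(n); cv2.imwrite(f"pics/{n}0.png",cv2.resize(im[:,:,::-1],(800,600),interpolation=cv2.INTER_CUBIC))
    print(n,camera_model(n))
print(r.get_state())
E
```

```text
top {'camera_matrix': array([[351.78367022,   0.        , 252.08708152],
       [  0.        , 351.78367022, 189.23612535],
       [  0.        ,   0.        ,   1.        ]]), 'rvec': array([ 2.01686344, -2.20588294,  0.23785156]), 'tvec': array([0.1197177 , 0.59902238, 0.98351547])}
side {'camera_matrix': array([[377.06862133,   0.        , 258.33281016],
       [  0.        , 377.06862133, 186.61625468],
       [  0.        ,   0.        ,   1.        ]]), 'rvec': array([ 0.05274576, -2.6128923 ,  1.69530484]), 'tvec': array([0.59179383, 0.07211069, 1.1340697 ])}
{'time_s': 0.1, 'joints': array([ 9.20238625e+01,  2.05865746e+01,  6.39987929e-01, -1.68602820e-02,
       -7.01368019e+01, -1.65074166e+01]), 'qd': array([ 0.00313243, -0.05094447,  0.10266039,  0.10499879, -0.03489593,
       -0.0072911 ]), 'joint_torque': array([-9.91675188e-04, -5.84158945e+01,  2.93745804e+01,  7.01538876e+00,
        1.01248483e-02, -5.96942732e-05]), 'tcp_pos': array([0.16873217, 0.65310274, 0.21253503]), 'eef_rot': array([ 1.79915544e+02, -8.49860631e-03, -1.44892880e+01]), 'contact_force': array([-0.23463952,  0.08137557,  0.67192489]), 'moment': array([0.03471308, 0.00944193, 0.09622836]), 'gripper_force': 0.0, 'gripper_width': 0.08784755056958687}
```

View pics/top0.png

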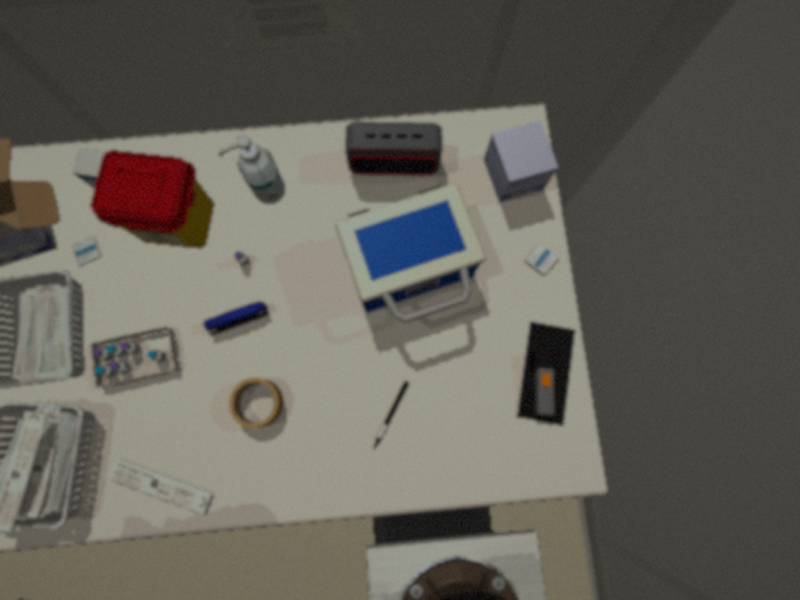

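View pics/side0.png

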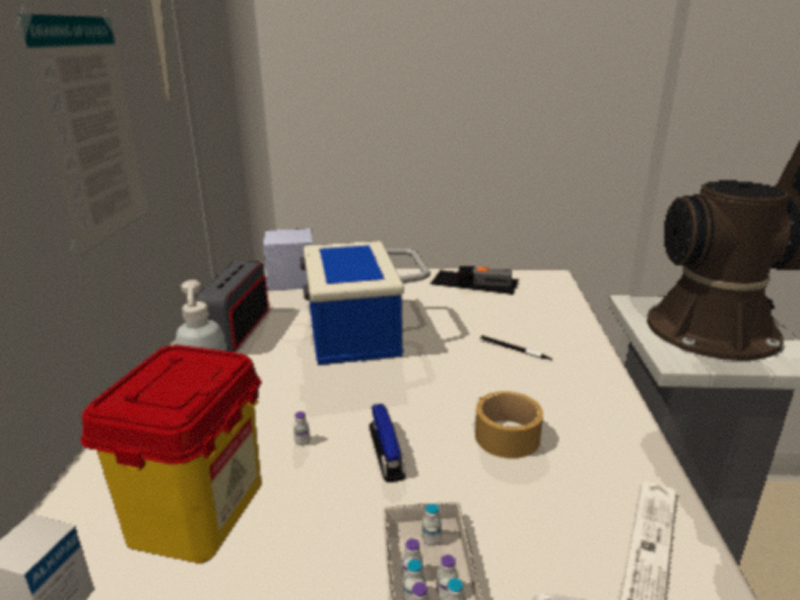

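The top view shows the carrier at about (410,250) with its bar at (430,308). The mat is at (547,372) with the scanner on its near half, the pen at (392,413) and the tape at (257,402). I'll enlarge a crop for precise pixels.

```bash
cat > h.py <<'E'
import numpy as np,cv2
from plant import r,capture,camera_model
def w(n,u,v,z):
    m=camera_model(n);R=cv2.Rodrigues(m["rvec"])[0];t=m["tvec"]
    d=R.T@np.linalg.solve(m["camera_matrix"],[u,v,1.]);c=-R.T@t
    return c+d*(z-c[2])/d[2]
def px(n,p):
    m=camera_model(n);return cv2.projectPoints(np.float64(p).reshape(-1,3),m["rvec"],m["tvec"],m["camera_matrix"],None)[0][:,0]
E
python3 - <<'E'
from h import *
im=np.mean([capture("top").astype(float) for _ in range(4)],0).astype(np.uint8)
c=im[118:274,200:400,::-1];cv2.imwrite("pics/c1.png",cv2.resize(c,None,fx=3.8,fy=3.8,interpolation=cv2.INTER_CUBIC))
E
```

```text
(no output)
```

View pics/c1.png

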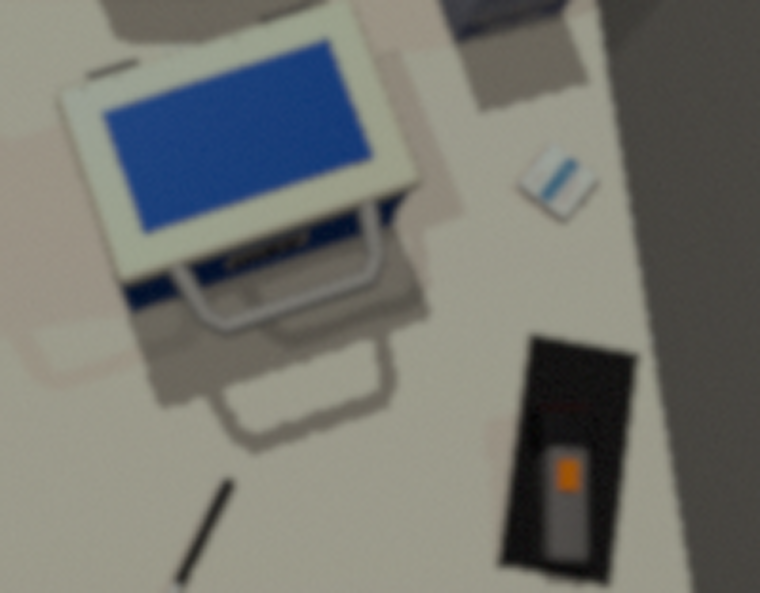

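The crop shows these pixels:
- **Mat corners:** (531,336), (637,354), (608,583), (501,566).
- **Scanner handle:** (545..589, 447..561).
- **Lid top corners:** (60,95), (340,3), (417,182), (123,280).
- **Bar:** runs from (225,325) to (375,280).

```bash
cat >> h.py <<'E'
def c1(x,y,z): return w("top",200+(x+.5)/3.8-.5,118+(y+.5)/3.8-.5,z)
E
python3 - <<'E'
from h import *
np.set_printoptions(precision=4,suppress=True)
M=np.array([c1(*p,.003) for p in[(531,336),(637,354),(608,583),(501,566)]])
H=np.array([c1(*p,.037) for p in[(545,446),(589,448),(587,562),(546,560)]])
L=np.array([c1(*p,.14) for p in[(60,95),(340,3),(417,182),(123,280)]])
B=np.array([c1(*p,.13) for p in[(225,325),(375,280)]])
for n,Q in zip("MHL",(M,H,L)):
    a=(Q[0]+Q[1]-Q[2]-Q[3]);print(n,Q.mean(0),"sizes",np.linalg.norm(Q-np.roll(Q,-1,0),axis=1),"yaw",np.degrees(np.arctan2(a[1],a[0])))
    b=Q[0]-Q[1]+Q[3]-Q[2];print(" yaw from width",np.degrees(np.arctan2(-b[0],b[1])))
print("bar",B,B.mean(0),np.linalg.norm(B[0]-B[1]))
b=B[0]-B[1];print("yaw",np.degrees(np.arctan2(-b[0],b[1])))
for n,z,q in(("tape",.048,(257,402)),("pen",.005,(392,413)),("swab",.009,(542,260)),("stapler",.03,(237,317))):print(n,w("top",q[0]/1.5625,q[1]/1.5625,z))
E
```

```text
M [ 0.4414 -0.2192  0.003 ] sizes [0.0874 0.1864 0.085  0.1877] yaw -15.789447835960681
 yaw from width -14.497387071444201
H [ 0.4048 -0.2023  0.037 ] sizes [0.0344 0.0875 0.0315 0.0873] yaw -8.72487023763895
 yaw from width -7.79314002029204
L [0.6897 0.0314 0.14  ] sizes [0.2234 0.1509 0.228  0.1494] yaw 14.795602291627743
 yaw from width 13.941605089862021
bar [[ 0.5522  0.052   0.13  ]
 [ 0.5757 -0.0606  0.13  ]] [ 0.564  -0.0043  0.13  ] 0.11500097737425462
yaw 11.786283390956529
tape [0.4322 0.3367 0.048 ]
pen [0.39   0.0888 0.005 ]
swab [ 0.6664 -0.2428  0.009 ]
stapler [0.5996 0.374  0.03  ]
```

Emit:
drive_tool(increments=[[[1,0.48,0.24,0,0],[1,0.96,0.48,0,0],[1,0.96,0.48,0,0]]])

```text
time_s: 0.68
tcp_pos: [0.2684, 0.5664, 0.2139]
eef_rot: [-180.0, -0.0, -14.7]
contact_force: [-0.5, 0.2, -0.4]
gripper_width: 0.0876
gripper_force: 0.0
```

Emit:
drive_tool(increments=[[[1,0.48,0.24,0,0],[1,0.96,0.48,0,0],[1,0.96,0.48,0,0]]])

```text
time_s: 1.05
tcp_pos: [0.3652, 0.4822, 0.2136]
eef_rot: [180.0, -0.0, -14.7]
contact_force: [-0.7, -0.4, 0.2]
gripper_width: 0.0877
gripper_force: 0.0
```

Emit:
drive_tool(increments=[[[1,0.48,0.24,0,0],[1,0.96,0.48,0,0],[1,0.96,0.48,0,0]]])

```text
time_s: 1.42
tcp_pos: [0.4621, 0.3981, 0.2132]
eef_rot: [180.0, -0.0, -14.7]
contact_force: [-0.4, 0.3, -0.4]
gripper_width: 0.0877
gripper_force: 0.0
```

Tracking is good, so I'll continue to above the scanner.

Emit:
drive_tool(increments=[[[1,0.1,0.5,0,0],[1,0.19,0.99,0,0],[1,0.19,0.99,0,0]]])

```text
time_s: 1.8
tcp_pos: [0.4515, 0.2771, 0.214]
eef_rot: [-180.0, 0.0, -14.6]
contact_force: [0.3, 1.5, 1.0]
gripper_width: 0.0877
gripper_force: 0.0
```

Emit:
drive_tool(increments=[[[1,0.1,0.5,0,0],[1,0.19,0.99,0,0],[1,0.19,0.99,0,0]]])

```text
time_s: 2.17
tcp_pos: [0.4443, 0.157, 0.2138]
eef_rot: [-180.0, -0.0, -14.6]
contact_force: [0.8, 0.5, 0.4]
gripper_width: 0.0874
gripper_force: 0.0
```

Emit:
drive_tool(increments=[[[1,0.1,0.5,0,0],[1,0.19,0.99,0,0],[1,0.19,0.99,0,0]]])

```text
time_s: 2.55
tcp_pos: [0.4373, 0.0364, 0.2136]
eef_rot: [-180.0, -0.0, -14.6]
contact_force: [0.2, 0.6, 0.4]
gripper_width: 0.0877
gripper_force: 0.0
```

Emit:
drive_tool(increments=[[[1,0.1,0.5,0,0],[1,0.19,0.99,0,0],[1,0.19,0.99,0,0]]])

```text
time_s: 2.92
tcp_pos: [0.4302, -0.0845, 0.2134]
eef_rot: [180.0, -0.0, -14.7]
contact_force: [-0.3, 0.5, 0.3]
gripper_width: 0.0876
gripper_force: 0.0
```

Emit:
drive_tool(increments=[[[1,0.1,0.5,0,0],[1,0.19,0.99,0,-0.018],[1,0.19,0.99,0,-0.018]]])

```text
time_s: 3.3
tcp_pos: [0.423, -0.2053, 0.213]
eef_rot: [180.0, 0.0, -8.1]
contact_force: [0.1, 1.0, -0.7]
gripper_width: 0.0878
gripper_force: 0.0
```

```bash
cat >> h.py <<'E'
def go(x,y,z,yaw):
    s=r.get_state();p=np.array(s["tcp_pos"]);a=np.radians(s["eef_rot"][2]);d=np.array([x,y,z])-p
    t=[np.cos(a)*d[0]+np.sin(a)*d[1],np.sin(a)*d[0]-np.cos(a)*d[1],-d[2]]
    dy=(yaw-s["eef_rot"][2]+180)%360-180
    print("inc",np.round(np.array(t)/.12,3),"turn",round(-dy/360,4),"at",np.round(p,4),np.round(s["eef_rot"],1),"j",np.round(s["joints"],1),"t",s["time_s"])
E
python3 -c "
from h import *
go(.417,-.204,.017,-8)
im=capture('side');cv2.imwrite('pics/s1.png',cv2.resize(im[150:210,240:360,::-1],None,fx=6,fy=6,interpolation=cv2.INTER_CUBIC))"
```

```text
inc [-0.051 -0.004  1.633] turn -0.0002 at [ 0.423  -0.2053  0.213 ] [180.    0.   -8.1] j [ -1.8   0.9 -24.1   0.  -65.   83.7] t 3.3
```

View pics/s1.png

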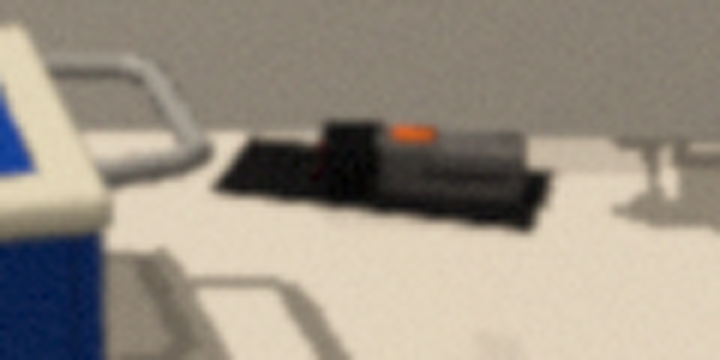

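The side crop shows the scanner upright on the mat, with its head at x 325–380 and its tail at about 525 (y 135–195). I'll check my estimate against this.

```bash
python3 -c "
from h import *
a=np.radians(-8);c=np.array([.4226,-.2049]);e=np.array([np.cos(a),np.sin(a)]);n=np.array([-e[1],e[0]])
for f,s,z in((.06,.022,.037),(.024,.022,.037),(-.06,.017,.037),(-.06,.017,.003),(.06,.022,.003)):
  p=np.r_[c+f*e+s*n,z];print(f,z,np.round((px('side',p)[0]-[240,150]+.5)*6))
"
```

```text
0.06 0.037 [311. 143.]
0.024 0.037 [374. 147.]
-0.06 0.037 [521. 153.]
-0.06 0.003 [517. 207.]
0.06 0.003 [310. 196.]
```

Emit:
drive_tool(increments=[[[1,-0.03,0,0.4,0],[1,-0.05,0,0.9,0],[1,-0.05,0,0.9,0]]])

```text
time_s: 3.72
tcp_pos: [0.4139, -0.2008, 0.1024]
eef_rot: [180.0, 0.5, -7.9]
contact_force: [0.3, 0.4, 0.4]
gripper_width: 0.0877
gripper_force: 0.0
```

Emit:
drive_tool(increments=[[[1,0,0,0.35,0],[1,0,0,0.6,0],[1,0,0,0.73,0],[1,0,0,0.73,0]]])

```text
time_s: 4.22
tcp_pos: [0.418, -0.2021, 0.0189]
eef_rot: [180.0, -0.0, -7.9]
contact_force: [0.6, 0.0, 0.2]
gripper_width: 0.0881
gripper_force: 0.0
```

Emit:
drive_tool(increments=[[[-0.5,0,0,0,0],[-0.5,0,0,0,0],[-0.5,0,0,0,0],[-0.5,0,0,0,0],[-0.5,0,0,0,0]]], squeeze=20)

```text
time_s: 4.85
tcp_pos: [0.4161, -0.2031, 0.0178]
eef_rot: [180.0, -0.0, -8.0]
contact_force: [0.2, -0.7, -0.0]
gripper_width: 0.043
gripper_force: 0.0
```

```bash
python3 -c "
from h import *
go(.417,-.204,.017,-8);print(r.get_state()['gripper_width'],r.get_state()['gripper_force'])"
```

```text
inc [0.009 0.006 0.007] turn -0.0 at [ 0.4161 -0.2031  0.0178] [180.  -0.  -8.] j [ -1.5  14.1 -39.5   0.  -36.4  83.5] t 4.85
0.043034501660586116 0.0
```

Emit:
drive_tool(increments=[[[-0.8,0,0,0,0],[-0.8,0,0,0,0],[-0.8,0,0,0,0],[-0.8,0,0,0,0]]], squeeze=25)

```text
time_s: 5.35
tcp_pos: [0.4161, -0.2031, 0.0178]
eef_rot: [180.0, 0.0, -8.0]
contact_force: [-1.6, -1.3, 1.4]
gripper_width: 0.0339
gripper_force: 25.0
```

Emit:
drive_tool(increments=[[[-0.8,0,0,-0.15,0],[-0.8,0,0,-0.3,0],[-0.8,0,0,-0.42,0],[-0.8,0,0,-0.42,0]]])

```text
time_s: 5.85
tcp_pos: [0.4167, -0.2029, 0.0688]
eef_rot: [-180.0, -0.1, -8.0]
contact_force: [-0.6, 0.1, -2.0]
gripper_width: 0.0333
gripper_force: 25.0
```

```bash
python3 -c "
from h import *
a=np.radians(14.3);e=np.array([np.cos(a),np.sin(a)])
t=np.array([.617,.0125])-e*(.151+.006);print(t)
go(*t,.068,14.3)
im=capture('side');cv2.imwrite('pics/s2.png',cv2.resize(im[130:210,240:380,::-1],None,fx=5,fy=5,interpolation=cv2.INTER_CUBIC))"
```

```text
[ 0.46486453 -0.02627884]
inc [ 0.192 -1.514  0.007] turn -0.062 at [ 0.4167 -0.2029  0.0688] [-1.8e+02 -1.0e-01 -8.0e+00] j [ -1.5   9.4 -36.4  -0.  -44.1  83.5] t 5.85
```

View pics/s2.png

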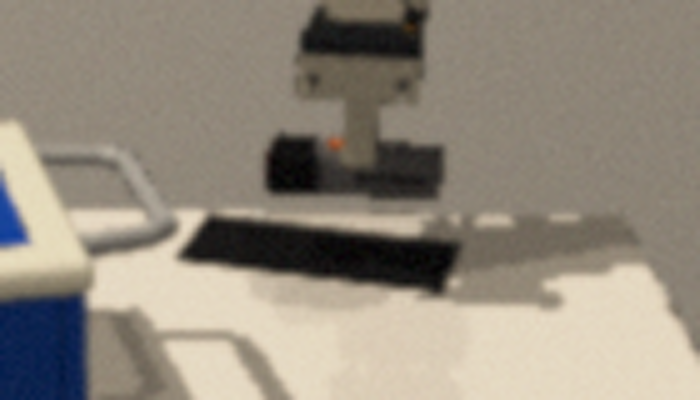

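The scanner is held level: head at 270, pad at 362, tail at 442, so the grip is about 4–5 mm behind its centre. Moving it to the label.

Emit:
drive_tool(increments=[[[-0.8,0.04,-0.3,0,0],[-0.8,0.1,-0.76,0,0],[-0.8,0.1,-0.76,0,0]]])

```text
time_s: 6.28
tcp_pos: [0.4414, -0.1118, 0.0675]
eef_rot: [-180.0, 0.0, -7.8]
contact_force: [0.7, -0.1, -1.3]
gripper_width: 0.0336
gripper_force: 25.0
```

Emit:
drive_tool(increments=[[[-0.8,0.04,-0.3,0,-0.02],[-0.8,0.08,-0.6,0,-0.04],[-0.8,0.095,-0.755,0,-0.062],[-0.8,0.095,-0.755,0,-0.062],[-0.8,0.095,-0.755,0,-0.062]]])

```text
time_s: 6.9
tcp_pos: [0.4638, -0.0269, 0.0675]
eef_rot: [180.0, 0.1, 14.2]
contact_force: [0.4, 0.2, -0.9]
gripper_width: 0.0337
gripper_force: 25.0
```

```bash
python3 -c "
from h import *
go(.4649,-.0263,.068,14.3)
im=capture('top');cv2.imwrite('pics/t2.png',cv2.resize(im[118:274,200:400,::-1],None,fx=3.8,fy=3.8,interpolation=cv2.INTER_CUBIC))
im=capture('side');cv2.imwrite('pics/s3.png',cv2.resize(im[130:250,190:350,::-1],None,fx=5,fy=5,interpolation=cv2.INTER_CUBIC))"
```

```text
inc [ 0.01  -0.003 -0.004] turn -0.0003 at [ 0.4638 -0.0269  0.0675] [1.80e+02 1.00e-01 1.42e+01] j [ 21.    9.7 -36.2  -0.  -44.2  83.1] t 6.9
```

View pics/t2.png

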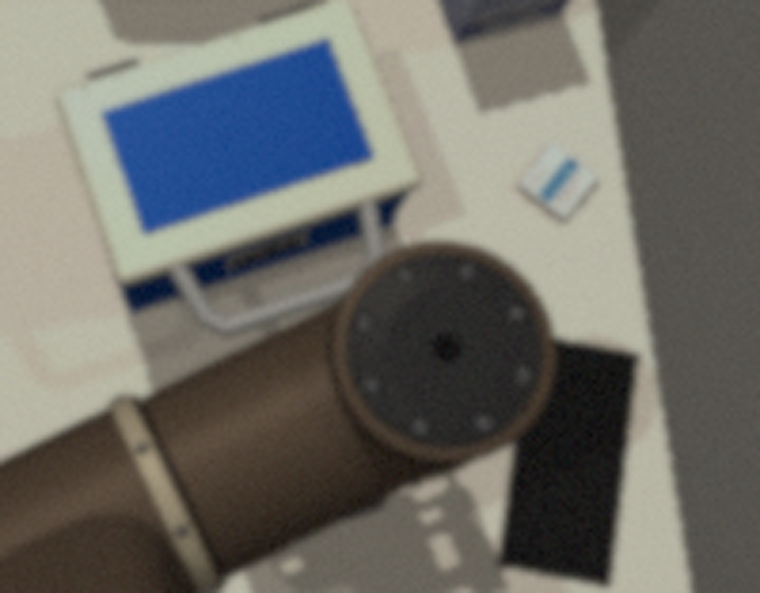

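View pics/s3.png

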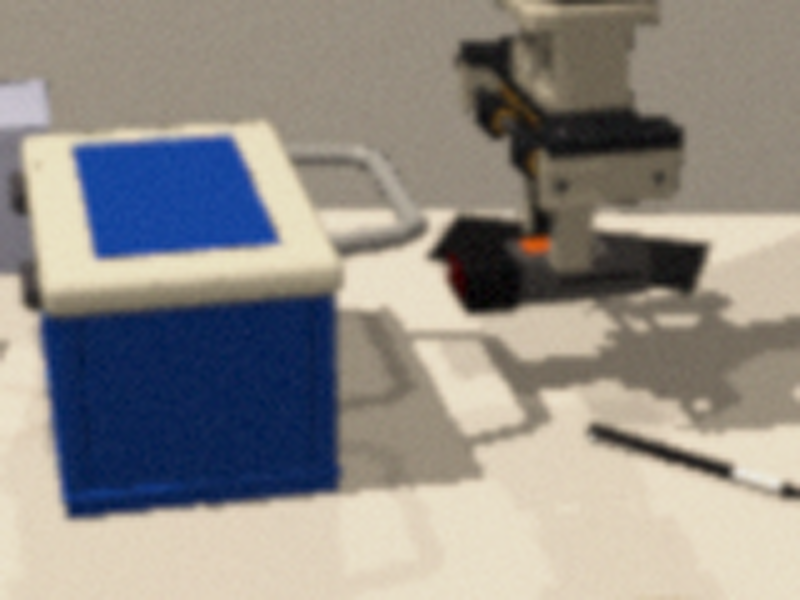

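The scanner is pointed at the label under the handle bar and clear of everything. Holding it still for 2.5 s.

Emit:
drive_tool(increments=[[[-0.8,0,0,0,0],[-0.8,0,0,0,0],[-0.8,0,0,0,0],[-0.8,0,0,0,0],[-0.8,0,0,0,0]]])

```text
time_s: 7.62
tcp_pos: [0.4646, -0.0262, 0.0682]
eef_rot: [-180.0, -0.0, 14.3]
contact_force: [-0.3, 0.5, -0.8]
gripper_width: 0.0332
gripper_force: 25.0
```

Emit:
drive_tool(increments=[[[-0.8,0,0,0,0],[-0.8,0,0,0,0],[-0.8,0,0,0,0],[-0.8,0,0,0,0],[-0.8,0,0,0,0]]])

```text
time_s: 8.25
tcp_pos: [0.4646, -0.0263, 0.0682]
eef_rot: [180.0, 0.0, 14.3]
contact_force: [0.2, 0.5, -1.6]
gripper_width: 0.0334
gripper_force: 25.0
```

Emit:
drive_tool(increments=[[[-0.8,0,0,0,0],[-0.8,0,0,0,0],[-0.8,0,0,0,0],[-0.8,0,0,0,0],[-0.8,0,0,0,0]]])

```text
time_s: 8.88
tcp_pos: [0.4646, -0.0262, 0.0682]
eef_rot: [-180.0, -0.0, 14.3]
contact_force: [0.1, -0.6, -1.2]
gripper_width: 0.0339
gripper_force: 25.0
```

Emit:
drive_tool(increments=[[[-0.8,0,0,0,0],[-0.8,0,0,0,0],[-0.8,0,0,0,0],[-0.8,0,0,0,0],[-0.8,0,0,0,0]]])

```text
time_s: 9.5
tcp_pos: [0.4646, -0.0263, 0.0682]
eef_rot: [180.0, -0.0, 14.3]
contact_force: [-0.3, 0.6, -1.5]
gripper_width: 0.0335
gripper_force: 25.0
```

Emit:
drive_tool(increments=[[[-0.8,-0.15,0.3,0,0],[-0.8,-0.375,0.665,0,0],[-0.8,-0.375,0.665,0,0]]])

```text
time_s: 9.88
tcp_pos: [0.4391, -0.1169, 0.0679]
eef_rot: [-180.0, 0.1, 14.1]
contact_force: [-0.4, 0.3, -2.1]
gripper_width: 0.0331
gripper_force: 25.0
```

Emit:
drive_tool(increments=[[[-0.8,-0.15,0.3,0,0.02],[-0.8,-0.3,0.55,0,0.04],[-0.8,-0.375,0.665,0,0.062],[-0.8,-0.375,0.665,0,0.062],[-0.8,-0.375,0.665,0,0.062]]])

```text
time_s: 10.5
tcp_pos: [0.4172, -0.2027, 0.0682]
eef_rot: [-180.0, -0.0, -7.9]
contact_force: [-0.9, 0.6, -1.5]
gripper_width: 0.0338
gripper_force: 25.0
```

```bash
python3 -c "
from h import *
go(.417,-.204,.0175,-8)"
```

```text
inc [-0.     0.011  0.423] turn 0.0004 at [ 0.4172 -0.2027  0.0682] [-180.    -0.    -7.9] j [ -1.5   9.5 -36.3  -0.  -44.1  83.6] t 10.5
```

Emit:
drive_tool(increments=[[[-0.8,0,0,0.15,0],[-0.8,0,0,0.3,0],[-0.8,0,0,0.4,0],[-0.8,0,0,0.42,0],[-0.8,0,0,0.42,0]]])

```text
time_s: 11.12
tcp_pos: [0.4173, -0.2028, 0.0181]
eef_rot: [180.0, -0.0, -7.9]
contact_force: [0.5, 1.0, -1.7]
gripper_width: 0.0334
gripper_force: 25.0
```

Emit:
drive_tool(increments=[[[1,0,0,0,0],[1,0,0,0,0],[1,0,0,0,0],[1,0,0,0,0],[1,0,0,0,0]]])

```text
time_s: 11.75
tcp_pos: [0.4169, -0.2032, 0.0178]
eef_rot: [180.0, -0.0, -8.0]
contact_force: [-0.1, 0.5, -0.1]
gripper_width: 0.0778
gripper_force: 0.0
```

Emit:
drive_tool(increments=[[[1,0,0,0,0],[1,0,0,-0.2,0],[1,0,0,-0.6,0],[1,0,0,-1,0],[1,0,0,-1,0]]])

```text
time_s: 12.38
tcp_pos: [0.4194, -0.2035, 0.1416]
eef_rot: [-180.0, -0.4, -8.0]
contact_force: [1.1, -0.3, -0.4]
gripper_width: 0.0873
gripper_force: 0.0
```

Emit:
drive_tool(increments=[[[1,0,0,-0.4,0],[1,0,0,-0.7,0],[1,0,0,-0.7,0]]])

```text
time_s: 12.75
tcp_pos: [0.4182, -0.2034, 0.224]
eef_rot: [-180.0, -0.3, -8.0]
contact_force: [-0.3, -0.2, -0.2]
gripper_width: 0.0876
gripper_force: 0.0
```

```bash
python3 -c "
from h import *
go(.563,-.003,.222,-75.7)
im=capture('side');cv2.imwrite('pics/s4.png',cv2.resize(im[130:210,240:380,::-1],None,fx=5,fy=5,interpolation=cv2.INTER_CUBIC))"
```

```text
inc [ 0.962 -1.821  0.016] turn 0.1881 at [ 0.4182 -0.2034  0.224 ] [-180.    -0.3   -8. ] j [ -1.6  -0.3 -23.9   0.  -66.2  83.5] t 12.75
```

View pics/s4.png

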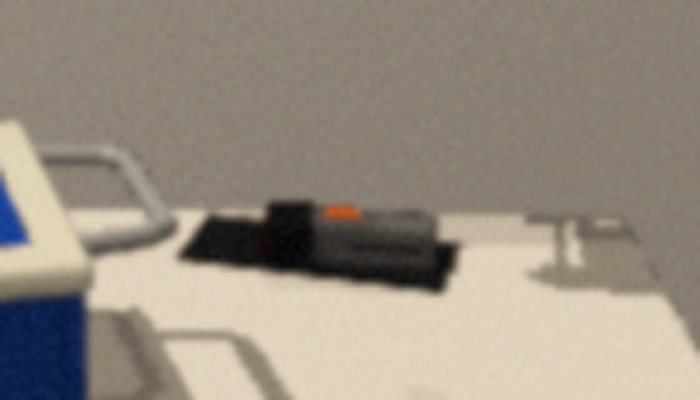

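The scanner is back on its mat, upright and released (head at 270, tail at 435). Next I'll go above the bar.

Emit:
drive_tool(increments=[[[-0.1,0.24,-0.45,0,0],[-0.1,0.48,-0.91,0,0],[-0.1,0.48,-0.91,0,0]]], squeeze=30)

```text
time_s: 13.18
tcp_pos: [0.4901, -0.1004, 0.2196]
eef_rot: [180.0, 0.2, -7.8]
contact_force: [-0.9, -0.6, -0.1]
gripper_width: 0.063
gripper_force: 0.0
```

Emit:
drive_tool(increments=[[[-0.1,0.24,-0.45,0,0.025],[-0.1,0.48,-0.91,0,0.05],[-0.1,0.48,-0.91,0,0.075],[-0.1,0.48,-0.91,0,0.1],[-0.1,0.48,-0.91,0,0.1]]])

```text
time_s: 13.8
tcp_pos: [0.5605, -0.0033, 0.2202]
eef_rot: [179.9, 0.1, -44.0]
contact_force: [-0.1, 0.1, -0.3]
gripper_width: 0.0397
gripper_force: 0.0
```

Emit:
drive_tool(increments=[[[-0.1,0,0,0,0.025],[-0.1,0,0,0,0.05],[-0.1,0,0,0,0.075],[-0.1,0,0,0,0.088],[-0.1,0,0,0,0.088]]])

```text
time_s: 14.42
tcp_pos: [0.5608, -0.0034, 0.2211]
eef_rot: [179.9, 0.0, -75.5]
contact_force: [0.4, -0.1, -0.2]
gripper_width: 0.0392
gripper_force: 0.0
```

```bash
python3 -c "
from h import *
go(.563,-.003,.124,-75.7)
# bar-side check: bar ends as seen by side camera
a=np.radians(14.3);n=np.array([-np.sin(a),np.cos(a)])
for s in(-.055,0,.055): print(np.round((px('side',np.r_[np.array([.563,-.003])+s*n,.13])[0]-[240,130]+.5)*5))
"
```

```text
inc [ 0.001 -0.019  0.81 ] turn 0.0005 at [ 0.5608 -0.0034  0.2211] [179.9   0.  -75.5] j [ 19.6   9.6 -13.2  -0.  -67.3  -5.1] t 14.425
[123. 159.]
[143. 191.]
[166. 225.]
```

The predicted bar ends match the side view (165,225), so I'll descend and close.

Emit:
drive_tool(increments=[[[-0.1,0,-0.015,0.2,0],[-0.1,0,-0.015,0.4,0],[-0.1,0,-0.015,0.6,0],[-0.1,0,-0.015,0.8,0],[-0.1,0,-0.015,0.8,0]]])

```text
time_s: 15.05
tcp_pos: [0.5615, -0.0031, 0.1239]
eef_rot: [179.8, 0.0, -75.5]
contact_force: [-0.5, 0.1, 0.9]
gripper_width: 0.0393
gripper_force: 0.0
```

Emit:
drive_tool(increments=[[[-1,0,0,0,0],[-1,0,0,0,0],[-1,0,0,0,0],[-1,0,0,0,0],[-1,0,0,0,0]]], squeeze=15)

```text
time_s: 15.68
tcp_pos: [0.5631, -0.0024, 0.1259]
eef_rot: [-180.0, 0.0, -75.7]
contact_force: [-0.4, -1.0, 0.4]
gripper_width: 0.0012
gripper_force: 0.0
```

```bash
python3 -c "
from h import *
go(.563,-.003,.122,-75.7);s=r.get_state();print(s['gripper_width'],s['contact_force'])
"
```

```text
inc [0.004 0.002 0.033] turn 0.0001 at [ 0.5631 -0.0024  0.1259] [-180.     0.   -75.7] j [ 19.7  14.3 -20.5   0.  -55.2  -5.3] t 15.675
0.001206247127956686 [-0.38396947 -0.99270676  0.36840651]
```

The fingers closed on nothing, so I'll look.

```bash
python3 -c "
from h import *
im=capture('side');cv2.imwrite('pics/s5.png',cv2.resize(im[110:200,190:310,::-1],None,fx=6.6,fy=6.6,interpolation=cv2.INTER_CUBIC))
print((px('side',[.563,-.003,.13])[0]-[190,110]+.5)*6.6)"
```

```text
[519.40185882 383.6833629 ]
```

View pics/s5.png

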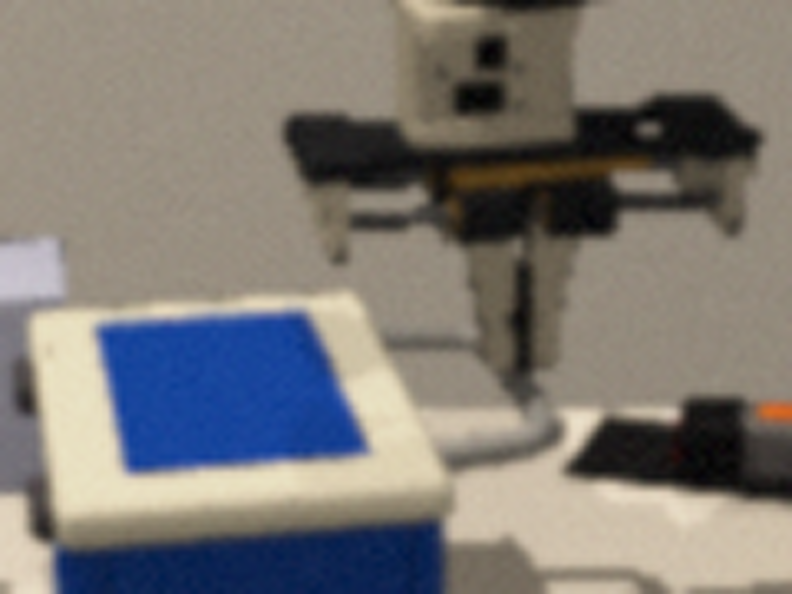

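```bash
python3 -c "
from h import *
f=lambda p:np.round((px('side',p)[0]-[190,110]+.5)*6.6)
for z in(.115,.126,.13,.14,.15): print(z,f([.563,-.003,z]))
a=np.radians(14.3);n=np.array([-np.sin(a),np.cos(a)]);e=np.array([n[1],-n[0]])
b=np.array([.563,-.003])
for k in(0,.01,.02,.03):print('bar moved',k,[f(np.r_[b+s*n-k*e,.13]) for s in(-.055,.055)])
for z in(.11,.12,.13,.14):print('lower',z,[f(np.r_[b+s*n,z]) for s in(-.055,.055)])
print('lid front corners top',[f(np.r_[b+.057*e+s*n,.14]) for s in(-.115,.115)])
"
```

```text
0.115 [519. 415.]
0.126 [519. 392.]
0.13 [519. 384.]
0.14 [520. 363.]
0.15 [520. 341.]
bar moved 0 [array([492., 342.]), array([549., 429.])]
bar moved 0.01 [array([513., 340.]), array([572., 427.])]
bar moved 0.02 [array([534., 339.]), array([595., 426.])]
bar moved 0.03 [array([555., 337.]), array([617., 424.])]
lower 0.11 [array([492., 382.]), array([548., 473.])]
lower 0.12 [array([492., 362.]), array([549., 451.])]
lower 0.13 [array([492., 342.]), array([549., 429.])]
lower 0.14 [array([492., 322.]), array([549., 407.])]
lid front corners top [array([349., 289.]), array([446., 473.])]
```

The bar lies where I measured it, passing through (519,384), but the beige finger ends sit at about y 370. The fingers closed at or above the bar's top. I'll lift, open, come down lower and close again.

Emit:
drive_tool(increments=[[[-1,0,0,-0.2,0],[-1,0,0,-0.4,0],[0.1,0,0,-0.4,0],[0.1,0,0,-0.4,0],[0.1,0,0,-0.4,0]]])

```text
time_s: 16.35
tcp_pos: [0.5626, -0.0026, 0.1729]
eef_rot: [179.9, 0.0, -75.7]
contact_force: [-0.0, 0.2, 0.1]
gripper_width: 0.0249
gripper_force: 0.0
```

Emit:
drive_tool(increments=[[[0.1,0,0,0.15,0],[0.1,0,0,0.3,0],[0.1,0,0,0.4,0],[0.1,0,0,0.5,0],[0.1,0,0,0.5,0]]])

```text
time_s: 16.98
tcp_pos: [0.5625, -0.0027, 0.1128]
eef_rot: [179.9, -0.0, -75.7]
contact_force: [0.4, 0.4, 0.3]
gripper_width: 0.0483
gripper_force: 0.0
```

```bash
python3 -c "
from h import *
go(.563,-.003,.107,-75.7);s=r.get_state();print(s['gripper_width'],s['contact_force'])
im=capture('side');cv2.imwrite('pics/s6.png',cv2.resize(im[135:195,240:300,::-1],None,fx=10,fy=10,interpolation=cv2.INTER_CUBIC))
print((px('side',[.563,-.003,.13])[0]-[240,135]+.5)*10)"
```

```text
inc [ 0.004 -0.003  0.048] turn 0.0 at [ 0.5625 -0.0027  0.1128] [179.9  -0.  -75.7] j [ 19.7  15.1 -21.4  -0.  -53.6  -5.3] t 16.975
0.04826475915109279 [0.3911522  0.41356456 0.32144004]
[286.97251337 331.33842864]
```

View pics/s6.png

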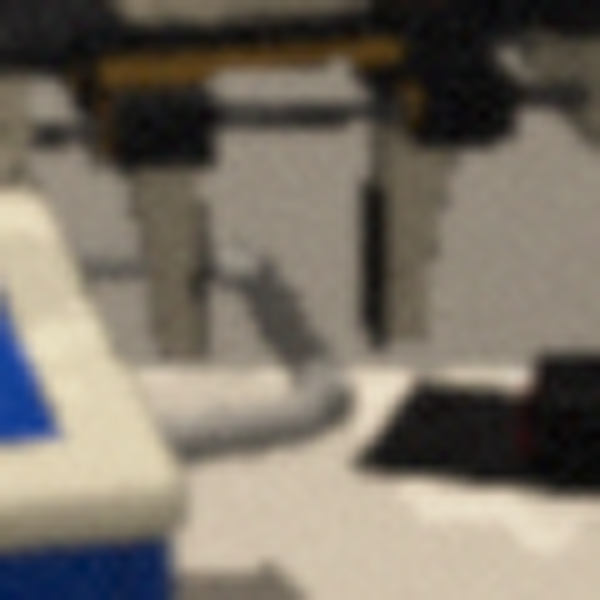

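Now it is clear: the fingers straddle the bar (pads at x 205 and 365, bar at about 283). The tips at y≈350 are only about 6 mm below the bar's centre, some 20 mm higher than reported. I'll go 16 mm lower and close.

Emit:
drive_tool(increments=[[[0.1,0,0,0.05,0],[0.1,0,0,0.1,0],[0.1,0,0,0.13,0],[0.1,0,0,0.13,0]]])

```text
time_s: 17.52
tcp_pos: [0.5629, -0.0025, 0.0978]
eef_rot: [180.0, -0.0, -75.7]
contact_force: [-0.2, -0.2, -0.4]
gripper_width: 0.0483
gripper_force: 0.0
```

Emit:
drive_tool(increments=[[[-1,0,0,0,0],[-1,0,0,0,0],[-1,0,0,0,0],[-1,0,0,0,0],[-1,0,0,0,0]]], squeeze=15)

```text
time_s: 18.15
tcp_pos: [0.5619, -0.0028, 0.0981]
eef_rot: [179.9, 0.0, -75.7]
contact_force: [-5.0, -0.7, 4.5]
gripper_width: 0.0138
gripper_force: 15.0
```

Emit:
drive_tool(increments=[[[-1,0,0,0,0],[-1,0,0,0,0]]])

```text
time_s: 18.4
tcp_pos: [0.562, -0.0028, 0.0981]
eef_rot: [179.9, 0.0, -75.7]
contact_force: [-5.7, -0.3, 4.8]
gripper_width: 0.0132
gripper_force: 15.0
```

Bar grasped (13 mm). Raising the lid along its arc, first to 20°.

Emit:
drive_tool(increments=[[[-1,-0.0,-0.01,-0.124,0],[-1,0,-0.029,-0.248,0],[-1,0,-0.057,-0.369,0],[-1,0,-0.092,-0.488,0],[-1,0,-0.136,-0.605,0]]], squeeze=25)

```text
time_s: 19.02
tcp_pos: [0.5773, 0.001, 0.1718]
eef_rot: [179.8, 0.0, -75.7]
contact_force: [-7.3, -1.6, -0.4]
gripper_width: 0.0134
gripper_force: 25.0
```

Emit:
drive_tool(increments=[[[-1,0,0,0,0],[-1,0,0,0,0]]])

```text
time_s: 19.27
tcp_pos: [0.5773, 0.001, 0.1717]
eef_rot: [179.9, 0.0, -75.7]
contact_force: [-8.6, -1.4, -0.1]
gripper_width: 0.0129
gripper_force: 25.0
```

Emit:
drive_tool(increments=[[[-1,0,-0.06,-0.141,0],[-1,0,-0.138,-0.276,0],[-1,0,-0.225,-0.402,0],[-1,0,-0.325,-0.522,0],[-1,0,-0.436,-0.632,0]]])

```text
time_s: 19.9
tcp_pos: [0.6278, 0.0135, 0.2497]
eef_rot: [179.9, -0.0, -75.7]
contact_force: [-13.2, -1.0, 9.8]
gripper_width: 0.0132
gripper_force: 25.0
```

Emit:
drive_tool(increments=[[[-1,0,0,0,0],[-1,0,0,0,0],[-1,0,0,0,0],[-1,0,0,0,0]]])

```text
time_s: 20.4
tcp_pos: [0.6283, 0.0135, 0.25]
eef_rot: [180.0, -0.1, -75.7]
contact_force: [-13.0, -1.7, 12.4]
gripper_width: 0.0136
gripper_force: 25.0
```

```bash
python3 -c "
from h import *
s=r.get_state();p=s['tcp_pos'];print(p,s['gripper_width'],s['contact_force'])
u=p[2]-.0981;print('lid by height',np.degrees(np.arcsin((.01+u)/.2142))-2.68)
d=(p[0]-.562)*np.cos(np.radians(14.3))+(p[1]+.0028)*np.sin(np.radians(14.3));print('lid by x',np.degrees(np.arccos((.214-d)/.2142))-2.68)
"
```

```text
[0.62826263 0.01350537 0.24999819] 0.013561370674225795 [-13.00076706  -1.72023808  12.35472511]
lid by height 46.417704428596004
lid by x 44.43728682046676
```

The lid is at about 45°, with a radial push of about 18 N. I'll ease outward 2 mm.

Emit:
drive_tool(increments=[[[-1,0,0.012,-0.008,0],[-1,0,0.012,-0.008,0],[-1,0,0.012,-0.008,0],[-1,0,0.012,-0.008,0]]])

```text
time_s: 20.9
tcp_pos: [0.6279, 0.0135, 0.2497]
eef_rot: [-180.0, -0.1, -75.7]
contact_force: [-7.8, -2.6, 6.0]
gripper_width: 0.0131
gripper_force: 25.0
```

```bash
python3 -c "
from h import *
im=capture('side');im0=None
# lid top edge check: yellow/orange scanner button still on mat
h=cv2.cvtColor(im,cv2.COLOR_RGB2HSV);m=cv2.inRange(h,(3,150,120),(15,255,255));ys,xs=np.nonzero(m[:,290:330]);print('scanner button px',len(xs),xs.mean()+290,ys.mean())
# blue lid panel quad vs closed
m=cv2.inRange(h,(108,180,110),(125,255,255));m[:,:150]=0;m[:140]*=1
n,l,st,c=cv2.connectedComponentsWithStats(m);i=1+st[1:,4].argmax();print(st[i],c[i])
a=np.radians(14.3);e=np.array([np.cos(a),np.sin(a)]);hg=np.array([.769,.051])
for t in(0,35,45,55):
  t_=np.radians(t);rr=.082;k=hg-e*(rr*np.cos(t_)+.02*np.sin(t_));print(t,px('side',np.r_[k,.12+rr*np.sin(t_)+.02*np.cos(t_)]))
"
```

```text
scanner button px 17 308.05882352941177 172.11764705882354
[197 133  27  41 515] [209.57475728 152.50873786]
0 [[223.68791668 168.10323611]]
35 [[221.85986639 153.76514833]]
45 [[219.40140385 150.97423639]]
55 [[216.17225992 148.96322867]]
```

The lid panel is at (209.6,152.5), as expected for about 45°, and the scanner's orange button is still where it was on the mat. Handing in.

```bash
python3 -c "
from plant import job
print(job.close_job())"
```

```text
the job is handed in; nothing more can be done
None
```

I held the scanner at the carrier's label for about 2.5 s, laid it back on its mat and let go, and handed the job in with the fingers holding the lid at about 45°; the hand-in returned no verdict, so I don't know the score.

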